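# Step a glaze test tile under the pointer and lock the next row

### The job

The white glaze test tile rides on a two-way slide under a fixed orange pointer: push its carriage by the dark wooden grip until the red dot is under the pointer and stop there for a second, then on until the yellow dot is under it and stop again. Then pull up the red lock knob, shift the saddle with it one hole to the left as the robot sees it, so that the blue dot comes under the pointer, and let the pin go fully down into the hole. Finish while still gripping the red knob with the pin fully home - do not let go - and leave the jars, pots and tools on the bench alone.

Things in the scene. Friction and masses are not known exactly. Their poses are not given: they have to be found in the camera images.
- stand: The fixed indexing stand: plywood base board 350 x 400 x 12 mm (it reaches from -165 to +185 mm along its x and from -170 to +230 mm along its y), on the bench. Origin on the bench surface; its x axis points away from the robot, its y axis to the left, z up; it may be yawed up to 20 degrees. An aluminium bar with square holes 35 mm apart runs along y near the board's robot-side edge.
- pointer_tip (a point): Tip of the fixed orange pointer, 75 mm above the bench, 9 mm above the tile's face. It hangs on a thin rod (8 mm, 121 mm above the bench) from a post (top 132 mm) at the board's far left, at stand x 165, y 90 mm.
- saddle (a joint): Position (m) of the grey saddle along the stand's y axis. 0 at the start, where its pin sits in a hole; the next hole to the left (+y) is at +0.035. Holes also at -0.035 and +0.070; stops at -0.040 and +0.080. It carries the lock knob and the carriage. About 2 N of friction; it cannot move while the pin is in a hole (1 mm play).
- carriage (a joint): Position (m) of the tile carriage on the saddle along the stand's x axis, growing away from the robot, 0 to 0.090. The red dot is at the pointer's x at 0.045, the yellow (and the blue) at 0.080. About 2 N of friction; it stays where it is left.
- lock_pin (a joint): Height (m) of the lock pin above its home: 0 fully down in a hole, 0.014 fully pulled up. It is clear of the holes above 0.010; resting on the bar between holes it reads about 0.009. A spring pushes it down with 4.5 N at home, 6.6 N fully up; the pin's end is rounded and finds a hole up to about 2 mm off.
- lock_knob: Red round knob on the lock pin, upright, 26 mm across, 28 mm tall; origin at its centre, 77 mm above the bench when the pin is home. It stands on the saddle's tongue, 140 mm towards the robot from the stand's origin; the brass collar below it tops out at 50 mm above the bench. It moves with the saddle and rises with the pin.
- carriage_grip (a point): Grasp point on the dark wooden upright grip of the carriage, 20 mm thick along the stand's x, 24 mm along its y; the point is 88 mm above the bench, the grip's top 106 mm, its foot 56 mm. It stands at the right (-y) side of the tile, its middle 35 mm out from the tile's edge. It moves with carriage and saddle.
- red_dot (a point): Centre of the red glaze dot (14 mm across) on the white tile's face (tile 110 x 110 mm, face 66 mm above the bench).
- yellow_dot (a point): Centre of the yellow dot (14 mm), in the same row as the red one, 35 mm nearer the robot.
- blue_dot (a point): Centre of the blue dot (14 mm), beside the yellow one in the next row, 35 mm to the right (-y).
- jar_brown: small closed amber glaze jar, 42 mm across, 50 mm tall, standing on the stand's base board; origin at its underside; leave alone.
- jar_green: small closed green glaze jar with a white lid, 42 mm across, 50 mm tall, standing on the stand's base board; origin at its underside; leave alone.
- bowl: terracotta bowl, 100 mm across, 55 mm tall, on the bench; origin at its underside; leave alone.
- cup: blue cup, 76 mm across, 80 mm tall, on the bench; origin at its underside; leave alone.
- wood_rib: flat wooden rib 160 x 30 x 8 mm lying on the bench; leave alone.
- glaze_brush: glaze brush lying on the bench; leave alone.

How it is judged:
By the outcome, as a careful person would: the job done as asked, in the order asked, and still so for the second after the job is handed in, while the arm keeps its last pose, push and grip.
It also fails if it takes over 58 s, if anything falls off the work surface, if the arm or the gripper's body presses on something with over 40 N, if the wrist force passes 120 N, or if a joint passes its speed limit or range.

### The arm

A 6-joint arm with a two-finger parallel gripper is mounted at the origin on the work surface. World frame = base frame: x ahead of the robot, y to its left, z up, the work surface at z = 0. Lengths are in mm, angles in degrees, forces in N, time in s.
With the tool pointing down it reaches from about 300 to 850 mm from the base axis. Payload 4.2 kg.
Tool frame: the origin (TCP) lies at the very end of the fingers, on their centre line; the grasp point (between the pads) lies 19 mm behind it; z points along the fingers, y is the line along which they close (so a half turn about z gives the same grasp; the last joint's range is limited). The gripper opens to 91 mm and grips with 3 to 60 N. Pads are 32 mm wide; open, the fingers measure 118 mm over their backs; the gripper's body (76 mm by 178 mm) begins 60 mm behind the grasp point.
Start: joints at [-73.281, 18.312, 89.639, -0, 72.044, -1.146], TCP at [176.397, -547.291, 213.976] pointing down, gripper open.
Joint ranges: [-177.97, 177.97], [-48.28, 115.42], [12.27, 149.76], [-77.06, 257.06], [2.81, 150.46], [-146.56, 146.56]. Speed limits (degrees/s): [147.25, 147.25, 180, 180, 180, 180].

### API

Orientations are given as [roll, pitch, yaw] about the fixed x, y, z axes, in that order (R = Rz(yaw) Ry(pitch) Rx(roll)).
In Python, from workcell import * gives the robot as it stands.
- The arm moves only by the tool move_arm, never from a script. Its argument "motion" is a list of rows, each a list of 3 entries, a list of its own where there are three numbers: the finger opening in mm, from 0 to 91.2, then the shift along the world's x, y, z in units of 25 mm (1.0 is 25 mm), then the turn, a rotation vector about the world's x, y, z in units of 4 degrees (1.0 is 4 degrees). In form: [[grip, [x, y, z], [ax, ay, az]], ...]. A call has 1 to 20 rows; each row shifts and turns the commanded pose from where the row before left it; what a row does not reach is not made up. A row lasts 1/12 s, in which the tool goes at most 41.7 mm and 7.16 degrees, less where a joint would pass 70% of its speed; a pose out of reach is approached as far as the arm can. A call with a number of a shift or a turn outside -1 to 1 is refused whole. A call with a gripper value outside its range is refused whole. The fingers move at their own pace and stop on an object; "grip_force" is the grip in N (left out, the last holds). Time passes only in rows, so rows that do not move let the fingers close. It gives the time, the measured TCP pose, the force, the opening and the grip force at its end, in the units of the state.
- state(): the state, without advancing time (a new reading comes with each control period).
- grab_frame(name): name is "side" or "top"; returns the picture (480x640x3 uint8, blue, green, red); there is no depth.
- camera_info(name): a dict with "fx", "fy", "cx", "cy" (pixels), "rvec" (rotation vector, rad) and "tvec" (3), from world to camera coordinates, as OpenCV has them. Camera axes: x right, y down, z forward; pixel columns grow to the right and rows downward; lengths in mm; the calibration is good to about 2 mm. A picture is of the moment at which its call begins. camera_info takes no time and is no camera call.
- job_done(): hands the job in; it is judged then, once.
The state is a dict: "time_s": time; "qpos": joint angles; "qvel": joint speeds; "effort": joint torques, N m; "ee_pos": TCP position; "ee_rot": TCP orientation; "force": force on the tool from outside, world axes, zero at the start; "torque": the same for the moment, N m; "gripper_width": finger opening in mm; "gripper_force": force on a finger pad.
Only numpy, scipy, OpenCV 4.12 (cv2) and the standard library are available. Lean on these libraries where they do the work, as an engineer would, in place of code of your own. Each camera call takes 0.05 s, during which the arm holds its last target. There are 200 camera calls.

## Working session

There is one attempt and no reset: what is moved stays moved. The work goes in short steps, Python scripts to look and compute and a tool call to move; the robot and the scene stay as the last step left them, time stands still between calls to the robot, and variables do not carry over. Pictures are saved under pics/ and viewed, at most 10 in all, crops included, and the job is handed in when it is done.

Besides the shell and the picture viewer there is one more tool, called after "Call:" as name(argument=value, ...) on one line, values as JSON. move_arm: Moves the arm, as the interface text tells. Shifts and turns lie within -1 to 1; 1 stands for 25 mm of shift or 4 degrees of turn. Its arguments: {"type":"object","properties":{"motion":{"type":"array","items":{"type":"array"}},"grip_force":{"type":"number"}},"required":["motion"]}

```bash
mkdir -p pics; ls; python3 - <<'E'
from workcell import *
import cv2
for n in("top","side"):
    cv2.imwrite(f"pics/{n}0.png",grab_frame(n)); print(n,camera_info(n))
print(state())
E
```

```text
pics
top {'fx': 536.6177535582505, 'fy': 536.6177535582505, 'cx': 312.3354943927057, 'cy': 235.9751516154582, 'rvec': array([ 2.1686895 , -2.17749144,  0.10624855]), 'tvec': array([ -37.71281257,  540.05900112, 1437.45136113])}
side {'fx': 474.95913480281547, 'fy': 474.95913480281547, 'cx': 315.53318772387024, 'cy': 243.7359802593952, 'rvec': array([ 0.05443328, -2.66142517,  1.57609627]), 'tvec': array([ 556.98243234,   87.07248722, 1353.97069448])}
{'time_s': 0.1, 'qpos': array([-7.32816782e+01,  1.83462685e+01,  8.96985727e+01,  1.08361649e-03,
        7.20435070e+01, -1.14465904e+00]), 'qvel': array([ 0.02882079, -0.19936437, -0.17308652, -0.22183784, -0.00129489,
        0.05251339]), 'effort': array([ 4.11607598e-04, -4.13332272e+01, -2.32509845e+01,  7.29392795e-02,
        4.22013632e-02, -5.15820159e-05]), 'ee_pos': array([ 176.26712443, -546.84925676,  213.22720474]), 'ee_rot': array([-1.79911690e+02, -2.79501965e-03,  1.78626438e+01]), 'force': array([ 0.31799574, -0.51154249, -0.62844689]), 'torque': array([ 0.00806751, -0.02256341,  0.03566228]), 'gripper_force': 0.0, 'gripper_width': 91.35640378832119}
```

View pics/top0.png

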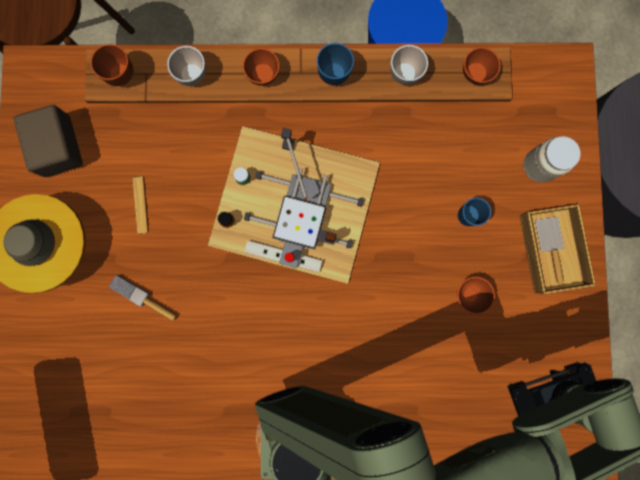

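View pics/side0.png

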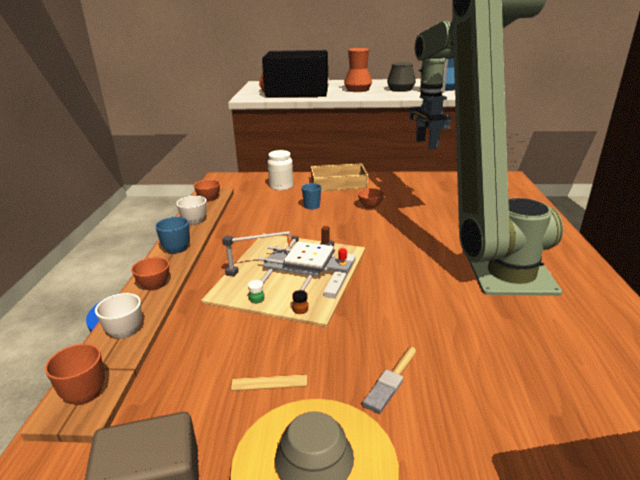

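The top view shows the stand, with the knob near (289,257), the grip near (332,238), the tile near (299,222) and the board corners near (242,127), (379,162), (349,283), (209,246). In the side view the knob is near (342,254) and the grip near (325,235).

```bash
cat > h.py <<'E'
from workcell import *
import cv2, numpy as np
def cam(n):
    c=camera_info(n); R=cv2.Rodrigues(np.array(c['rvec']))[0]; t=np.array(c['tvec'])
    K=np.array([[c['fx'],0,c['cx']],[0,c['fy'],c['cy']],[0,0,1]]); return K,R,t
def ray(n,p):
    K,R,t=cam(n); d=R.T@np.linalg.inv(K)@np.array([p[0],p[1],1.]); return -R.T@t,d
def onz(n,p,z):
    o,d=ray(n,p); return o+d*(z-o[2])/d[2]
def tri(pt,ps):
    P=[np.column_stack([cam(n)[0]@cam(n)[1],cam(n)[0]@cam(n)[2]]) for n in("top","side")]
    X=cv2.triangulatePoints(P[0],P[1],np.array(pt,float).reshape(2,1),np.array(ps,float).reshape(2,1)).ravel(); return X[:3]/X[3]
def proj(n,X):
    K,R,t=cam(n); x=K@(R@np.array(X,float)+t); return x[:2]/x[2]
def cen(m,box):
    x0,y0,x1,y1=box; k=np.zeros_like(m);k[y0:y1,x0:x1]=m[y0:y1,x0:x1]
    n,l,s,c=cv2.connectedComponentsWithStats(k)
    if n<2: return None
    i=1+np.argmax(s[1:,4]); return c[i],s[i]
def red(im):
    h=cv2.cvtColor(im,cv2.COLOR_BGR2HSV); return (((h[...,0]<5)|(h[...,0]>174))&(h[...,1]>190)&(h[...,2]>110)).astype(np.uint8)
E
python3 - <<'E'
from h import *
T=cv2.imread("pics/top0.png");S=cv2.imread("pics/side0.png")
kt=cen(red(T),(270,245,310,270));ks=cen(red(S),(330,240,355,270));print(kt,ks)
if kt and ks: print("knob",tri(kt[0],ks[0]),onz("top",kt[0],88))
h=cv2.cvtColor(T,cv2.COLOR_BGR2HSV)
m=((h[...,0]>15)&(h[...,0]<32)&(h[...,2]>120)&(h[...,1]>50)).astype(np.uint8)
m[:110]=0;m[300:]=0;m[:,:190]=0;m[:,395:]=0
c=max(cv2.findContours(m,0,2)[0],key=cv2.contourArea)
q=cv2.approxPolyDP(cv2.convexHull(c),8,True)[:,0]; print(q)
W=np.array([onz("top",p,12)[:2] for p in q]);print(W.round(),[np.linalg.norm(W[i]-W[i-1]).round() for i in range(len(W))])
r=cv2.minAreaRect(np.array([onz("top",p,12)[:2] for p in c[:,0]],np.float32)); print(r)
a=T[110:290,200:390];b=S[215:315,200:375]
cv2.imwrite("pics/c.png",np.vstack([cv2.resize(a,(570,540//2*1+0) if 0 else (600,568),interpolation=3)]))
cv2.imwrite("pics/d.png",cv2.resize(b,(800,457),interpolation=3))
E
```

```text
(array([289.10169492, 256.66101695]), array([285, 253,   9,   9,  59], dtype=int32)) (array([342.06756757, 253.90540541]), array([339, 249,   8,  11,  74], dtype=int32))
knob [480.796447    21.40269619  75.42927945] [480.11867969  20.87993302  88.        ]
[[242 126]
 [379 162]
 [347 283]
 [208 244]]
[[ 852.  156.]
 [ 748. -227.]
 [ 412. -134.]
 [ 520.  247.]] [np.float64(344.0), np.float64(397.0), np.float64(349.0), np.float64(396.0)]
((631.9986572265625, 10.3726806640625), (401.02777099609375, 351.01275634765625), 74.64921569824219)
```

View pics/c.png

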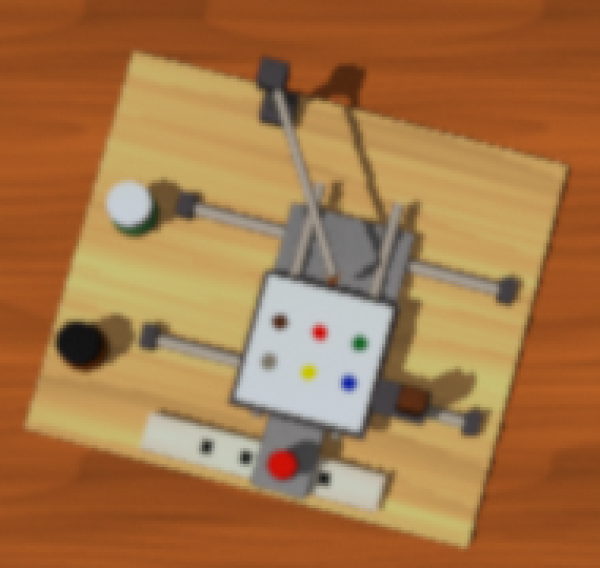

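View pics/d.png

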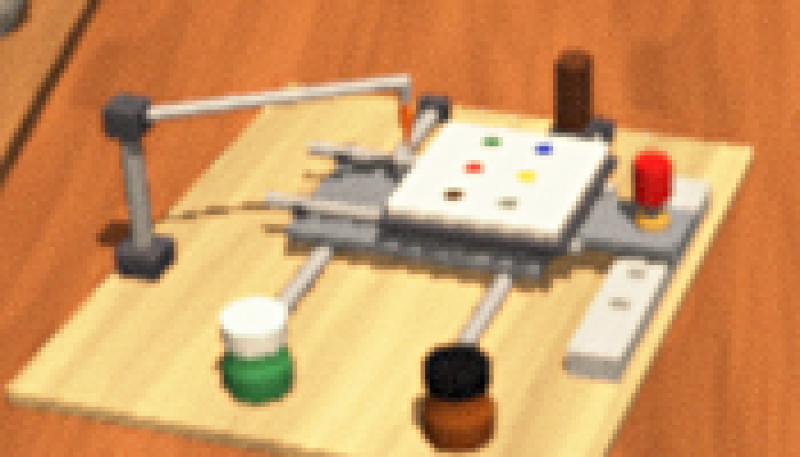

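The crops confirm the layout: knob at crop (283,464), grip top at (413,400), and the pointer tip at about (333,280) near the tile's far edge. Next I measure the dots, the pointer and the grip in stand axes.

```bash
cat >> h.py <<'E'
yaw=np.radians(-15.35); X=np.array([np.cos(yaw),np.sin(yaw)]);Y=np.array([-X[1],X[0]]); O=np.array([614.4,-15.9])
def st(p): d=np.array(p[:2])-O; return np.array([d@X,d@Y])
def wd(x,y): return O+x*X+y*Y
def masks(im):
    h=cv2.cvtColor(im,cv2.COLOR_BGR2HSV);H,Sx,V=cv2.split(h)
    f=lambda a:a.astype(np.uint8)
    return dict(red=f(((H<8)|(H>172))&(Sx>120)&(V>110)),yel=f((H>22)&(H<34)&(Sx>120)&(V>140)),blue=f((H>105)&(H<130)&(Sx>110)),
      dark=f((V<85)&(Sx>80)&((H<18)|(H>170))),org=f((H>5)&(H<18)&(Sx>130)&(V>110)))
def up(im): return cv2.resize(im,None,fx=4,fy=4,interpolation=cv2.INTER_CUBIC)
def find(im,k,box):
    r=cen(masks(up(im))[k],tuple(4*b for b in box))
    return None if r is None else ((r[0]-1.5)/4,r[1]/4)
E
python3 - <<'E'
from h import *
T=cv2.imread("pics/top0.png");S=cv2.imread("pics/side0.png")
for k,b in dict(red=(296,208,308,222),yel=(292,222,304,234),blue=(305,225,316,238)).items():
    r=find(T,k,b); 
    if r: print(k,r[0],r[1],onz("top",r[0],66)[:2],st(onz("top",r[0],66)))
g=find(T,'dark',(322,228,342,244)); s=find(S,'dark',(318,224,333,243))
print('grip',g,s, st(onz("top",g[0],100)) if g else 0)
if g and s: t=tri(g[0],s[0]);print(t,st(t))
o=find(T,'org',(302,194,309,201)); so=find(S,'org',(286,235,293,249)); print('ptr',o,so)
if o: print(st(onz("top",o[0],80)))
if so: t=tri(o[0],so[0]) if o else 0;print(t,st(t) if o else 0)
k=tri((289.1,256.7),(342.07,253.9));print('knob',st(k))
w=wd(-140,0);print('knob pred',w)
E
```

```text
red [300.77893519 214.91203704] [299.25 213.25   4.     4.25  54.  ] [592.50096463  -9.28830213] [-22.86803975   0.57884107]
yel [297.25482833 227.53809013] [295.5  226.     4.5    4.25  58.25] [5.58720167e+02 1.41181331e-01] [-57.93989001   0.72967135]
blue [309.97701794 230.94002242] [308.5  229.25   4.     4.25  55.75] [549.50101773 -33.61486593] [-57.89444135 -34.26263321]
grip (array([330.68044355, 237.35517473]), array([325.5 , 231.5 ,  13.75,  10.25, 186.  ])) (array([324.84176853, 236.24570283]), array([321.5 , 229.5 ,   7.75,  13.5 , 327.25])) [-63.47461688 -91.37510664]
[532.20438714 -88.19843146  73.02136928] [-60.12497408 -91.47769923]
ptr (array([304.99166667, 198.075     ]), array([304.25, 198.25,   2.25,   0.75,   3.75])) (array([288.63195581, 239.16755319]), array([286.  , 235.  ,   7.  ,  11.  , 152.75]))
[21.58587327  0.85258521]
[633.13935195 -20.9716683   98.40268507] [19.41340397  0.06983609]
knob [-138.7713687     0.59175542]
knob pred [479.39425101  21.16005583]
```

Call:
move_arm(motion=[[50, [0.75, 0.97, -0.13], [0, 0, 0.75]], [50, [0.75, 0.97, -0.13], [0, 0, 0.75]], [50, [0.75, 0.97, -0.13], [0, 0, 0.75]], [50, [0.75, 0.97, -0.13], [0, 0, 0.75]], [50, [0.75, 0.97, -0.13], [0, 0, 0.75]], [50, [0.75, 0.97, -0.13], [0, 0, 0.75]], [50, [0.75, 0.97, -0.13], [0, 0, 0.75]], [50, [0.75, 0.97, -0.13], [0, 0, 0.75]], [50, [0.75, 0.97, -0.13], [0, 0, 0.75]], [50, [0.75, 0.97, -0.13], [0, 0, 0.75]], [50, [0.75, 0.97, -0.13], [0, 0, 0.75]], [50, [0.75, 0.97, -0.13], [0, 0, 0.75]], [50, [0.75, 0.97, -0.13], [0, 0, 0.75]], [50, [0.75, 0.97, -0.13], [0, 0, 0.75]], [50, [0.75, 0.97, -0.13], [0, 0, 0.75]], [50, [0.75, 0.97, -0.13], [0, 0, 0.75]], [50, [0.75, 0.97, -0.13], [0, 0, 0.75]], [50, [0.75, 0.97, -0.13], [0, 0, 0.75]], [50, [0.74, 0.95, -0.13], [0, 0, 0.7]], [50, [0, 0, 0], [0, 0, 0]]], grip_force=15)

```text
time_s: 1.77
ee_pos: [534.9, -83.3, 151.2]
ee_rot: [180.0, -0.1, 75.0]
force: [0.2, -0.0, -1.3]
gripper_width: 49.8
gripper_force: 0.0
```

Call:
move_arm(motion=[[50, [-0.13, -0.15, -0.6], [0, 0, -0.09]], [50, [0, 0, -0.8], [0, 0, 0]], [50, [0, 0, -0.8], [0, 0, 0]], [50, [0, 0, -0.7], [0, 0, 0]], [50, [0, 0, -0.37], [0, 0, 0]], [50, [0, 0, 0], [0, 0, 0]], [50, [0, 0, 0], [0, 0, 0]]])

```text
time_s: 2.35
ee_pos: [529.0, -91.0, 70.4]
ee_rot: [-180.0, 0.0, 74.3]
force: [0.1, -0.2, 0.3]
gripper_width: 50.1
gripper_force: 0.0
```

```bash
python3 - <<'E'
from h import *
T=grab_frame("top");S=grab_frame("side")
cv2.imwrite("pics/top1.png",T);cv2.imwrite("pics/side1.png",S)
cv2.imwrite("pics/e.png",np.vstack([cv2.resize(T[180:280,240:390],(450,300)),cv2.resize(S[205:305,225:375],(450,300))]))
print(st(state()['ee_pos']))
E
```

```text
[-61.544405   -94.88069886]
```

View pics/e.png

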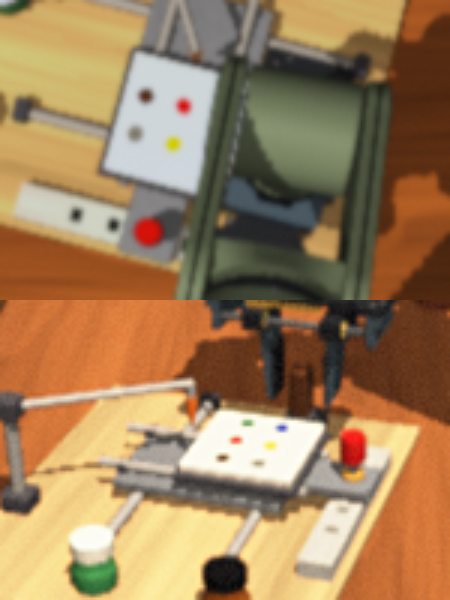

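The side crop shows the grip standing midway between the open fingers, and the tile and pointer are clear, so I close on it.

Call:
move_arm(motion=[[15, [0, 0, 0], [0, 0, 0]], [15, [0, 0, 0], [0, 0, 0]], [15, [0, 0, 0], [0, 0, 0]], [15, [0, 0, 0], [0, 0, 0]], [15, [0, 0, 0], [0, 0, 0]], [15, [0, 0, 0], [0, 0, 0]]], grip_force=20)

```text
time_s: 2.95
ee_pos: [529.6, -90.9, 70.8]
ee_rot: [179.9, 0.0, 74.3]
force: [1.1, -0.4, 0.8]
gripper_width: 19.9
gripper_force: 20.0
```

```bash
cat > m.py <<'E'
from h import *
import sys
T=grab_frame("top");S=grab_frame("side")
cv2.imwrite(f"pics/top{sys.argv[1]}.png",T);cv2.imwrite(f"pics/side{sys.argv[1]}.png",S)
s=state();print(st(s['ee_pos']),s['ee_pos'],s['force'],s['gripper_width'],s['time_s'])
c=float(sys.argv[2]); d=float(sys.argv[3])  # expected carriage, saddle
for k,x,y in(('red',-22.9,.6),('yel',-57.9,.6),('blue',-57.9,-34.4)):
  for n,im in(("top",T),("side",S)):
    u=proj(n,[*wd(x+c,y+d),66]); b=tuple(int(round(v)) for v in(u[0]-7,u[1]-6,u[0]+8,u[1]+7))
    r=find(im,k,b)
    if r: p=st(onz(n,r[0],66)); print(k,n,r[0].round(1),r[1][2:],'carr',round(p[0]-x,1),'y',round(p[1]-y,1))
E
python3 m.py 2 0 0
```

```text
[-61.94638623 -94.76880066] [529.57674776 -90.88997416  70.78742109] [ 0.62994048 -0.06335921  1.93909992] 19.789468871539054 3.05
red top [300.7 215.2] [ 4.5   4.   56.75] carr -0.8 y -0.2
red side [303.3 251.3] [ 3.25  2.   21.  ] carr -0.6 y 0.6
yel top [297.1 227.8] [ 4.25  4.5  58.25] carr -0.7 y 0.2
yel side [314.9 253.1] [ 3.5   1.75 20.75] carr -1.0 y 1.2
blue side [318.8 247.1] [2.   1.25 8.75] carr -0.7 y 0.1
```

Call:
move_arm(motion=[[15, [0.29, -0.08, 0], [0, 0, 0]], [15, [0.29, -0.08, 0], [0, 0, 0]], [15, [0.29, -0.08, 0], [0, 0, 0]], [15, [0.29, -0.08, 0], [0, 0, 0]], [15, [0.29, -0.08, 0], [0, 0, 0]], [15, [0.29, -0.08, 0], [0, 0, 0]], [15, [0, 0, 0], [0, 0, 0]], [15, [0, 0, 0], [0, 0, 0]], [15, [0, 0, 0], [0, 0, 0]], [15, [0, 0, 0], [0, 0, 0]]])

```text
time_s: 3.88
ee_pos: [573.4, -103.0, 70.8]
ee_rot: [179.9, -0.0, 74.3]
force: [2.4, 0.2, 3.6]
gripper_width: 19.9
gripper_force: 20.0
```

```bash
python3 m.py 3 45 0; python3 - <<'E'
from h import *
S=cv2.imread("pics/side3.png");T=cv2.imread("pics/top3.png")
cv2.imwrite("pics/f.png",np.hstack([cv2.resize(T[190:230,285:325],(400,400),interpolation=2),cv2.resize(S[230:270,270:310],(400,400),interpolation=2)]))
E
```

```text
[-16.76686272 -94.80586263] [ 573.13476126 -102.88539732   70.74250297] [2.11188373 0.42847489 4.3086009 ] 20.0596220790159 3.9833
red top [305.2 199.5] [ 4.    3.25 32.75] carr 43.0 y -0.6
red side [288.6 248.9] [ 3.25  2.25 23.  ] carr 45.3 y -0.5
yel top [301.8 211.4] [ 4.25  4.25 58.  ] carr 44.9 y -0.2
yel side [300.1 250.8] [ 3.  2. 19.] carr 44.3 y 0.8
blue side [304.  245.1] [2.   1.25 8.75] carr 44.8 y 0.6
```

View pics/f.png

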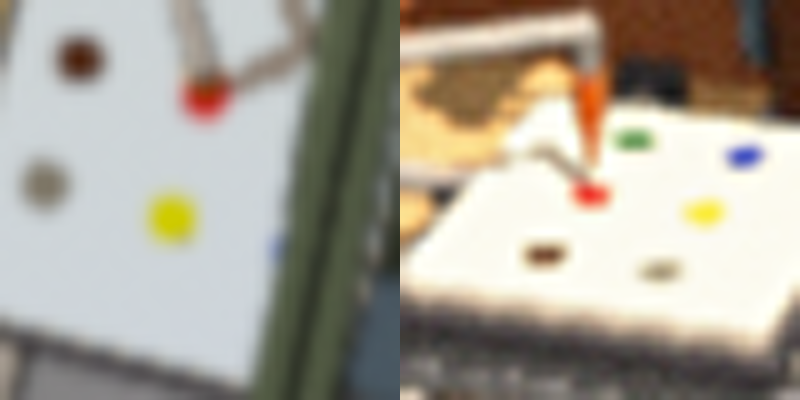

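The pointer tip is over the red dot in both views: in the side view the tip is at about (289,246.5), with the dot about 3 px straight below it, matching the 9 mm gap. I hold there for over a second, then move on 35 mm to the yellow dot.

Call:
move_arm(motion=[[15, [0, 0, 0], [0, 0, 0]], [15, [0, 0, 0], [0, 0, 0]], [15, [0, 0, 0], [0, 0, 0]], [15, [0, 0, 0], [0, 0, 0]], [15, [0, 0, 0], [0, 0, 0]], [15, [0, 0, 0], [0, 0, 0]], [15, [0, 0, 0], [0, 0, 0]], [15, [0, 0, 0], [0, 0, 0]], [15, [0, 0, 0], [0, 0, 0]], [15, [0, 0, 0], [0, 0, 0]], [15, [0, 0, 0], [0, 0, 0]], [15, [0, 0, 0], [0, 0, 0]], [15, [0, 0, 0], [0, 0, 0]], [15, [0, 0, 0], [0, 0, 0]], [15, [0, 0, 0], [0, 0, 0]], [15, [0, 0, 0], [0, 0, 0]]])

```text
time_s: 5.32
ee_pos: [572.9, -102.8, 70.8]
ee_rot: [179.9, -0.0, 74.3]
force: [2.0, 0.2, 5.1]
gripper_width: 20.0
gripper_force: 20.0
```

Call:
move_arm(motion=[[15, [0.27, -0.074, 0], [0, 0, 0]], [15, [0.27, -0.074, 0], [0, 0, 0]], [15, [0.27, -0.074, 0], [0, 0, 0]], [15, [0.27, -0.074, 0], [0, 0, 0]], [15, [0.27, -0.074, 0], [0, 0, 0]], [15, [0, 0, 0], [0, 0, 0]], [15, [0, 0, 0], [0, 0, 0]], [15, [0, 0, 0], [0, 0, 0]], [15, [0, 0, 0], [0, 0, 0]]])

```text
time_s: 6.07
ee_pos: [606.7, -112.2, 70.8]
ee_rot: [179.9, 0.0, 74.3]
force: [2.2, -0.6, 5.5]
gripper_width: 19.6
gripper_force: 20.0
```

```bash
python3 m.py 4 80 0; python3 - <<'E'
from h import *
S=cv2.imread("pics/side4.png");T=cv2.imread("pics/top4.png")
cv2.imwrite("pics/g.png",np.hstack([cv2.resize(T[190:230,285:325],(400,400),interpolation=2),cv2.resize(S[230:270,270:310],(400,400),interpolation=2)]))
E
```

```text
[ 18.03811748 -94.8534552 ] [ 606.68553725 -112.14468146   70.7656534 ] [ 2.48244479 -0.14787929  4.88067682] 20.093444464258926 6.1667
red top [308.8 186.5] [ 4.75  4.25 64.  ] carr 79.6 y -0.7
red side [277.6 247. ] [ 3.75  2.5  30.  ] carr 80.4 y -2.1
yel top [305.  199.7] [ 4.5  3.  35.5] carr 77.6 y -0.2
yel side [288.6 249. ] [ 3.25  2.5  25.5 ] carr 80.2 y -0.1
blue side [293.  243.6] [1.5  0.75 3.75] carr 79.3 y 0.8
```

View pics/g.png

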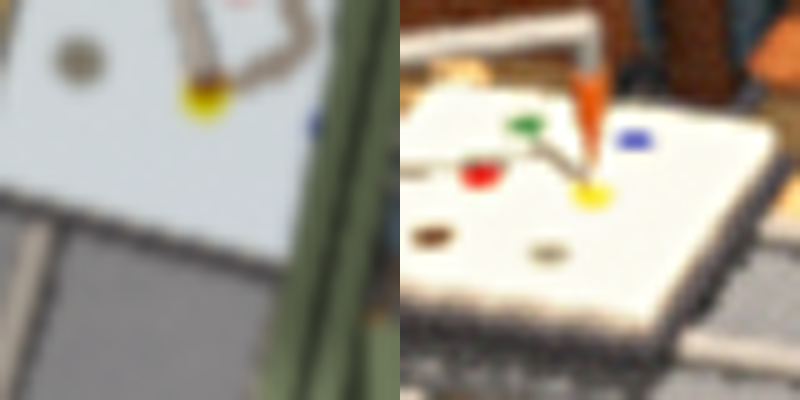

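The yellow dot is under the pointer (tip at about (289,246.5), dot at (288.6,249)). I hold again, then release, lift and move above the knob.

Call:
move_arm(motion=[[15, [0, 0, 0], [0, 0, 0]], [15, [0, 0, 0], [0, 0, 0]], [15, [0, 0, 0], [0, 0, 0]], [15, [0, 0, 0], [0, 0, 0]], [15, [0, 0, 0], [0, 0, 0]], [15, [0, 0, 0], [0, 0, 0]], [15, [0, 0, 0], [0, 0, 0]], [15, [0, 0, 0], [0, 0, 0]], [15, [0, 0, 0], [0, 0, 0]], [15, [0, 0, 0], [0, 0, 0]], [15, [0, 0, 0], [0, 0, 0]], [15, [0, 0, 0], [0, 0, 0]], [15, [0, 0, 0], [0, 0, 0]], [15, [0, 0, 0], [0, 0, 0]]])

```text
time_s: 7.33
ee_pos: [606.7, -112.1, 70.8]
ee_rot: [179.9, 0.0, 74.3]
force: [1.1, -0.5, 4.7]
gripper_width: 19.9
gripper_force: 20.0
```

Call:
move_arm(motion=[[50, [0, 0, 0], [0, 0, 0]], [50, [0, 0, 0], [0, 0, 0]], [50, [0, 0, 0], [0, 0, 0]], [50, [0, 0, 0], [0, 0, 0]], [50, [0, 0, 0.5], [0, 0, 0]], [50, [0, 0, 0.9], [0, 0, 0]], [50, [0, 0, 0.9], [0, 0, 0]], [50, [0, 0, 0.9], [0, 0, 0]], [50, [-0.84, 0.89, 0], [0, 0, 0.09]], [50, [-0.84, 0.89, 0], [0, 0, 0]], [50, [-0.84, 0.89, 0], [0, 0, 0]], [50, [-0.84, 0.89, 0], [0, 0, 0]], [50, [-0.84, 0.89, 0], [0, 0, 0]], [50, [-0.84, 0.89, 0], [0, 0, 0]], [50, [0, 0, 0], [0, 0, 0]], [50, [0, 0, 0], [0, 0, 0]], [50, [0, 0, 0], [0, 0, 0]]])

```text
time_s: 8.75
ee_pos: [480.9, 21.3, 150.6]
ee_rot: [179.9, 0.0, 74.7]
force: [0.1, 0.4, -0.4]
gripper_width: 50.0
gripper_force: 0.0
```

```bash
python3 m.py 5 80 0; python3 - <<'E'
from h import *
S=cv2.imread("pics/side5.png")
ks=cen(red(S),(330,240,355,270));print('knob side',ks)
E
```

```text
[-138.15136537    0.22262072] [481.23586986  20.88537422 150.43313444] [0.76055702 0.21681905 0.437146  ] 49.83929262391034 8.85
red top [308.8 186.5] [ 4.75  4.25 64.  ] carr 79.6 y -0.7
red side [277.6 247. ] [ 3.75  2.5  29.5 ] carr 80.4 y -2.2
yel top [305.1 199.7] [ 4.5  3.  36. ] carr 77.6 y -0.2
yel side [288.6 249. ] [ 3.25  2.5  24.25] carr 80.2 y -0.2
blue top [317.8 202.5] [ 4.    4.   52.75] carr 79.1 y -0.1
blue side [293.5 243.4] [1.75 1.25 6.75] carr 78.6 y -1.0
knob side (array([342.42682927, 253.8902439 ]), array([339, 249,   8,  11,  82], dtype=int32))
```

Call:
move_arm(motion=[[50, [-0.03, 0.01, -0.6], [0, 0, 0]], [50, [0, 0, -0.9], [0, 0, 0]], [50, [0, 0, -0.9], [0, 0, 0]], [50, [0, 0, -0.8], [0, 0, 0]], [50, [0, 0, -0.5], [0, 0, 0]], [50, [0, 0, 0], [0, 0, 0]], [20, [0, 0, 0], [0, 0, 0]], [20, [0, 0, 0], [0, 0, 0]], [20, [0, 0, 0], [0, 0, 0]], [20, [0, 0, 0], [0, 0, 0]], [20, [0, 0, 0], [0, 0, 0]], [20, [0, 0, 0], [0, 0, 0]]], grip_force=15)

```text
time_s: 9.85
ee_pos: [479.6, 21.8, 58.8]
ee_rot: [180.0, -0.0, 74.7]
force: [-3.1, 1.0, 6.5]
gripper_width: 25.3
gripper_force: 15.0
```

Call:
move_arm(motion=[[20, [0, 0, 0], [0, 0, 0]], [20, [0, 0, 0.12], [0, 0, 0]], [20, [0, 0, 0.12], [0, 0, 0]], [20, [0, 0, 0.12], [0, 0, 0]], [20, [0, 0, 0.13], [0, 0, 0]], [20, [0, 0, 0], [0, 0, 0]], [20, [0, 0, 0], [0, 0, 0]], [20, [0, 0, 0], [0, 0, 0]]], grip_force=35)

```text
time_s: 10.52
ee_pos: [479.5, 21.8, 70.0]
ee_rot: [-180.0, -0.0, 74.7]
force: [-0.1, 1.4, -6.5]
gripper_width: 25.3
gripper_force: 35.0
```

```bash
python3 - <<'E'
from h import *
S=grab_frame("side");cv2.imwrite("pics/side6.png",S);print(cen(red(S),(330,230,355,270)));print(proj("side",[480,21.5,77]),proj("side",[480,21.5,89]))
s=state();print(s['ee_pos'],s['force'])
E
```

```text
(array([341.67692308, 250.32307692]), array([339, 245,   6,  12,  65], dtype=int32))
[342.33369804 253.43597295] [342.34972179 249.69422913]
[479.53726127  21.79035563  70.03224056] [ 0.88835598  1.04471832 -6.7181538 ]
```

Call:
move_arm(motion=[[20, [0, 0, 0.04], [0, 0, 0]], [20, [0, 0, 0], [0, 0, 0]], [20, [0.046, 0.169, 0], [0, 0, 0]], [20, [0.046, 0.169, 0], [0, 0, 0]], [20, [0.046, 0.169, 0], [0, 0, 0]], [20, [0.046, 0.169, 0], [0, 0, 0]], [20, [0.046, 0.169, 0], [0, 0, 0]], [20, [0.046, 0.169, 0], [0, 0, 0]], [20, [0.047, 0.169, 0], [0, 0, 0]], [20, [0.047, 0.169, 0], [0, 0, 0]], [20, [0, 0, 0], [0, 0, 0]], [20, [0, 0, 0], [0, 0, 0]], [20, [0, 0, 0], [0, 0, 0]]])

```text
time_s: 11.65
ee_pos: [489.0, 56.2, 71.3]
ee_rot: [180.0, -0.1, 74.6]
force: [0.3, 2.2, -7.5]
gripper_width: 24.6
gripper_force: 35.0
```

```bash
python3 m.py 7 80 35
```

```text
[-140.00349834   36.00088518] [488.92084043  55.87759953  71.27013999] [ 0.74763045  2.09555738 -8.18660486] 24.958877094818174 11.75
red top [295.8 183.2] [ 4.5   4.25 58.  ] carr 79.2 y 35.4
red side [272.9 253.3] [ 3.25  2.   21.25] carr 79.3 y 35.8
yel top [292.3 195.6] [ 4.5   4.25 59.5 ] carr 79.3 y 35.6
yel side [284.  255.2] [ 3.25  2.   20.5 ] carr 79.5 y 36.8
blue top [304.8 200.1] [ 3.    2.   15.25] carr 76.2 y 35.1
blue side [288.5 249.1] [ 2.75  1.75 12.5 ] carr 80.1 y 35.3
```

Call:
move_arm(motion=[[20, [0, 0, -0.1], [0, 0, 0]], [20, [0, 0, -0.1], [0, 0, 0]], [20, [0, 0, -0.1], [0, 0, 0]], [20, [0, 0, -0.1], [0, 0, 0]], [20, [0, 0, -0.11], [0, 0, 0]], [20, [0, 0, 0], [0, 0, 0]], [20, [0, 0, 0], [0, 0, 0]], [20, [0, 0, 0], [0, 0, 0]]])

```text
time_s: 12.42
ee_pos: [488.9, 55.5, 58.9]
ee_rot: [180.0, -0.0, 74.7]
force: [-2.4, 3.0, 2.8]
gripper_width: 25.0
gripper_force: 35.0
```

```bash
python3 m.py 8 80 35;python3 - <<'E'
from h import *
S=cv2.imread("pics/side8.png");u=proj("side",[489,55.5,77]);print(u,cen(red(S),(int(u[0])-12,int(u[1])-14,int(u[0])+12,int(u[1])+14)))
E
```

```text
[-139.91999624   35.65571633] [488.90999247  55.52263972  58.86883832] [-3.0802083   1.78755873  2.66699017] 24.67141278040688 12.5167
red top [296.  183.2] [ 4.25  4.   53.25] carr 79.3 y 34.7
red side [272.7 253.2] [ 3.5  2.  22. ] carr 79.9 y 35.4
yel top [292.5 195.7] [ 4.5   4.25 62.5 ] carr 79.3 y 35.0
yel side [284.3 255.1] [ 3.25  1.75 19.25] carr 78.9 y 36.1
blue top [305.  200.1] [ 3.25  1.75 16.25] carr 76.5 y 34.5
blue side [288.7 249. ] [ 2.5  1.5 12. ] carr 79.7 y 35.0
[338.96747585 259.61682486] (array([338.35820896, 260.07462687]), array([335, 255,   7,  11,  67], dtype=int32))
```

Call:
move_arm(motion=[[20, [0, 0, -0.03], [0, 0, 0]], [20, [0, 0, -0.03], [0, 0, 0]], [20, [0, 0, 0], [0, 0, 0]], [20, [0, 0, 0], [0, 0, 0]], [20, [0, 0, 0], [0, 0, 0]], [20, [0, 0, 0], [0, 0, 0]]])

```text
time_s: 13.02
ee_pos: [489.0, 55.6, 58.7]
ee_rot: [179.9, -0.0, 74.7]
force: [-5.5, 1.6, 14.3]
gripper_width: 24.8
gripper_force: 35.0
```

The knob barely moved while the reaction rose to 14 N, so the pin is bottomed out. One last look before handing in.

```bash
python3 - <<'E'
from h import *
S=grab_frame("side");T=grab_frame("top")
cv2.imwrite("pics/z.png",np.hstack([cv2.resize(T[180:240,270:330],(400,400),interpolation=2),cv2.resize(S[220:290,265:335],(400,400),interpolation=2)]))
E
```

```text
(no output)
```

View pics/z.png

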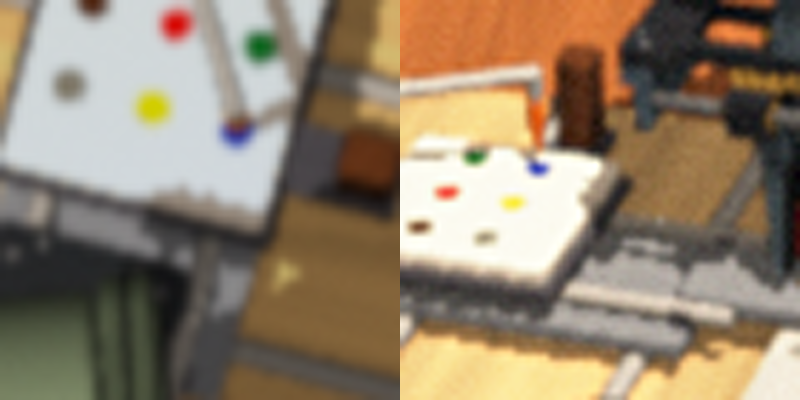

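The blue dot is directly under the pointer tip in both views (crop (237,130) in the top view, (538,165) in the side view), so I hand it in.

```bash
python3 -c "
from workcell import *
print(job_done())"
```

```text
the job is handed in; nothing more can be done
None
```

I handed the job in at about 13 s on the robot's clock: the red and then the yellow dot each stopped under the pointer for over a second, the saddle is one hole left with the blue dot under it, and the pin is fully down with the knob still gripped.

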